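Lengthen a telescoping stand leg by one hole under its guard

TASK

On the sloping jig, slide the clear guard up its rails to bare the snap button of the telescoping leg. Press the button flush and slide the leg's outer tube down the slope, making the leg longer by exactly one hole, so that the button snaps fully out again through the next hole. Then slide the guard fully down over the button again and let go, without knocking over or shoving away the oil bottle and the jar beside the jig.

Things in the scene. Friction and masses are not known exactly. Their poses are not given: they have to be found in the camera images.
- button_tip (a point): outermost point of the snap button, a round-nosed steel pin 14 mm across that sticks 6 mm out of a hole in the leg's left (+y) side. Axes: x up the slope, 30 degrees above level; y level, out of the button, square to the leg; z up, square to the leg's top face. The button sits in the fixed inner tube and does not travel with the outer tube. Leg's centre line: 23 mm along -y from here
- leg_foot (a point): centre of the lower end face of the leg's rubber foot, on the leg's centre line, 101 mm below the button along the slope at the start; same axes; travels with the outer tube. The outer tube is an aluminium box tube 170 mm long, 34 mm wide (y), 40 mm high (z), open at its upper end, with four holes in its left side
- leg (a joint): slide of the leg's outer tube in m: starts at 0 within 1 mm; grows as it slides down the slope (along -x of button_tip), which lengthens the leg. Holes are 17 mm wide and 35 mm apart: the next hole is at +0.035. About 3 N of friction, stays where it is left; with the button out in a hole it is locked but for 1.5 mm of play either way
- snap_button (a joint): how far the button is pushed in, in m: 0 fully out, 0.006 flush (about 3.5 N), 0.009 riding under the tube's wall between holes; it springs out when a hole comes over it. Pinching the tube across y at the button, one finger on the button, presses it flush; the tube moved while so pinched, fingers going with it, slides its wall over the button; about 15 N moves it
- guard_rib (a point): middle of the black rib on top of the guard by which it is held: rib 60 mm long along x, 14 mm thick along y, its top 15 mm above this point, the strip it stands on 23 mm below it. Same axes as button_tip. The guard is a clear hood with dark edges, 90 mm long, 67 mm wide, its roof 37 mm above the leg's centre line; when shut its middle is over the button
- guard (a joint): slide of the guard on its rails in m: 0 shut (fully down), grows up the slope (+x) to 0.108; starts between 0 and 0.025; about 3 N of friction, stays where it is left. Fully open, its lower edge is 63 mm up the slope from the button and leans over it, so an upright tool at the button would strike it: point the tool square to the slope, 30 degrees from vertical
- jig: the fixed bench jig that holds all this: dark base plate 270 x 110 mm, origin on the bench right below the leg's centre line at the button, which is 125 mm above it; its x axis is level and points the way the slope rises. Two round rails run along the slope 32 mm to either side of the leg, their tops 37 mm below its centre line (along z of button_tip)
- oil_bottle: small white oil bottle with a green cap, 37 mm across, 126 mm high, standing loose about 0.14 m to the right (-y) of the jig's middle; origin at the centre of its foot. A bystander
- spares_jar: clear glass jar, 67 mm across, 86 mm high, standing loose about 0.14 m to the left (+y) of the jig's middle; origin at the centre of its foot. A bystander

How it is judged:
By the outcome, as a careful person would: the job done as asked, in the order asked, and still so for the second after the job is handed in, with the robot touching nothing.
It also fails if it takes over 53 s, if anything falls off the work surface, if the arm or the gripper's body presses on something with over 40 N, if the wrist force passes 120 N, or if a joint passes its speed limit or range.

ROBOT

A 7-joint arm with a two-finger parallel gripper is mounted at the origin on a cart in front of the work surface, level with it; the furniture and walls round the work are solid. World frame = base frame: x ahead of the robot, y to its left, z up, the work surface at z = 0. Lengths are in mm, angles in degrees, forces in N, time in s.
With the tool pointing down it reaches from about 350 to 900 mm from the base axis. Payload 19.9 kg.
Tool frame: the origin (TCP) lies between the finger pads; the fingertips stand 19 mm ahead of it and the grasp point (between the pads) is the TCP (ctrl.tcp_to_tips is the distance from the TCP to the fingertips, in mm); z points along the fingers, y is the line along which they close (so a half turn about z gives the same grasp; the last joint's range is limited). The gripper opens to 85 mm and grips with 20 to 120 N. Pads are 22 mm wide; open, the fingers measure 114 mm over their backs; the gripper's body (76 mm by 85 mm) begins 54 mm behind the grasp point. The pads swing forward as they close: fully open they stand 13 mm farther back than shut.
Start: joints at [-66.091, 23.915, -0.59, 92.452, 0.269, 63.638, -3.037], TCP at [276.782, 560.352, 250.26] pointing down, gripper open.
Joint ranges: [-161.28, 161.28], [-22.2, 115.67], [-73.04, 71.86], [3.21, 147.25], [-68.34, 248.33], [10.77, 114.83], [-161.83, 161.83]. Speed limits (degrees/s): [108.29, 108.29, 136.94, 136.94, 172.46, 172.46, 172.46].

INTERFACE

Orientations are given as [roll, pitch, yaw] about the fixed x, y, z axes, in that order (R = Rz(yaw) Ry(pitch) Rx(roll)).
In Python, from bench import ctrl, viewer gives the robot as it stands. The module is installed in compiled form; this text tells all that it offers.
- The arm moves only by the tool arm_command, never from a script. Its argument "series" is a list of rows, each an object with "slide": the shift along the tool's x, y, z in m, a list of three; "angular": the turn, a rotation vector about the tool's x, y, z in rad, a list of three; "grip": the gripper's target within -1 to 1 (shut at 1, half-way at 0, fully open at -1). A call has 1 to 20 rows; each row is the pose to reach, as a shift and turn from the pose commanded when the call began, along the tool's axes at that moment; what a row does not reach only later rows make up. A row lasts 1/8 s, in which the tool goes at most 62.5 mm and 10.7 degrees, less where a joint would pass 70% of its speed; a pose out of reach is approached as far as the arm can. A call with a gripper value outside its range is refused whole. The fingers move at their own pace and stop on an object; "force" is the grip in N (left out, the last holds). Time passes only in rows, so rows that repeat a pose let the fingers close. It gives the time, the measured TCP pose, the force, the opening and the grip force at its end, in the units of the state.
- ctrl.observe(): the state, without advancing time (a new reading comes with each control period).
- viewer.snapshot(name): name is "side" or "top" or "wrist"; returns a dict with "img" (400x640x3 uint8, blue, green, red), "intrinsics" (3x3 intrinsics, pixels), "eye" and "rotation" of the camera in the world. Camera axes: x right, y up, looking along -z (the intrinsics and any distortion apply to the point x, -y, -z); pixel columns grow to the right and rows downward; lengths in mm; the calibration is good to about 2 mm. A picture is of the moment at which its call begins. There is no depth.
- ctrl.hand_in(): hands the job in; it is judged then, once.
The state is a dict: "clock": time; "q": joint angles; "qd": joint speeds; "joint_torque": joint torques, N m; "ee_pos": TCP position; "tool_rot": TCP orientation; "ft_force": force on the tool from outside, world axes, zero at the start; "torque": the same for the moment, N m; "opening": finger opening in mm; "finger_force": force on a finger pad.
Only numpy, scipy, OpenCV 4.12 (cv2) and the standard library are available. Lean on these libraries where they do the work, as an engineer would, in place of code of your own. Each camera call takes 0.05 s, during which the arm holds its last target. There are 200 camera calls.

## Working session

There is one attempt and no reset: what is moved stays moved. The work goes in short steps, Python scripts to look and compute and a tool call to move; the robot and the scene stay as the last step left them, time stands still between calls to the robot, and variables do not carry over. Pictures are saved under pics/ and viewed, at most 10 in all, crops included, and the job is handed in when it is done.

Besides the shell and the picture viewer there is one more tool, called after ">>>" by a JSON object that holds its "name" and its "arguments", one argument or row to a line. arm_command: Moves the arm, as the interface text tells. Its arguments: {"type":"object","properties":{"series":{"type":"array","items":{"type":"object","properties":{"slide":{"type":"array","items":{"type":"number"}},"angular":{"type":"array","items":{"type":"number"}},"grip":{"type":"number"}}}},"force":{"type":"number"}},"required":["series"]}

```bash
mkdir -p pics; python3 - <<'E'
from bench import ctrl, viewer
import cv2,pickle
s=ctrl.observe();print(s['clock'],s['ee_pos'],s['tool_rot'],s['opening'])
for n in("side","top"):
    d=viewer.snapshot(n);pickle.dump(d,open(n+'.pkl','wb'));cv2.imwrite(f'pics/{n}0.png',d['img']);print(n,d['intrinsics'],d['eye'],d['rotation'],[k for k in d])
E
```

```text
0.0 [276.67762679 560.05489032 249.66745097] [-1.79930564e+02  6.87329677e-03  1.53712636e+02] 85.62728738957885
side [[485.87396067   0.         315.71470271]
 [  0.         485.87396067 211.36402937]
 [  0.           0.           1.        ]] [  82.24818911 -666.11825122  865.23095052] [ 47.74656233   0.9139879  -31.18466215] ['img', 'intrinsics', 'eye', 'rotation']
top [[402.0189538    0.         325.023503  ]
 [  0.         402.0189538  197.86731177]
 [  0.           0.           1.        ]] [328.33100193  12.16020729 948.1155482 ] [ 11.64738623   0.16297938 -89.45486003] ['img', 'intrinsics', 'eye', 'rotation']
```

View pics/top0.png

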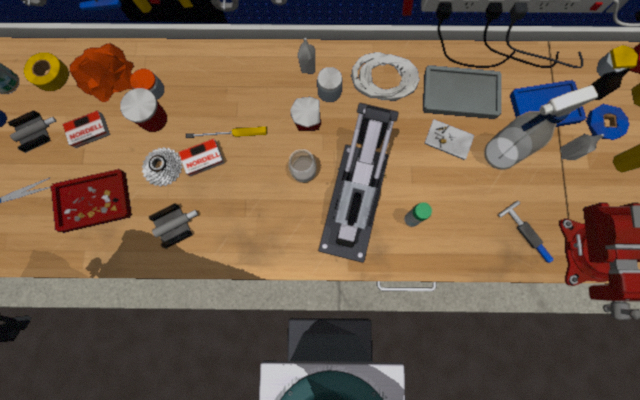

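View pics/side0.png

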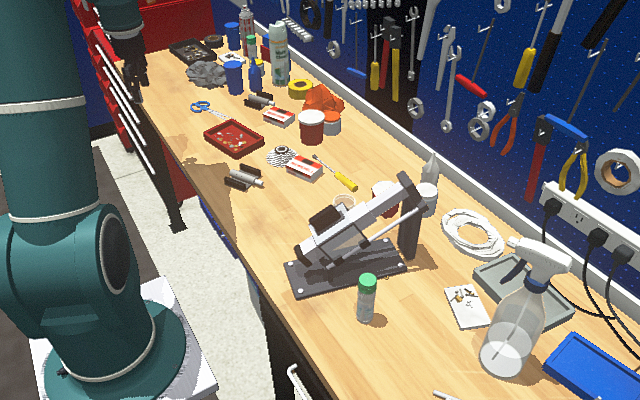

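The top view shows the jig from about (340,255) to (378,105), with the rib near (355,207). The jar is at (302,165) and the bottle cap at (422,211). The side view shows the jig at (345,235). I'll enlarge both.

```bash
cat > h.py <<'E'
import numpy as np,pickle,cv2
from scipy.spatial.transform import Rotation as R
def cam(d):
    return np.array(d['intrinsics']),np.array(d['eye']),R.from_euler('xyz',d['rotation'],degrees=True).as_matrix()
def ray(d,uv):
    K,e,M=cam(d);v=np.array([(uv[0]-K[0,2])/K[0,0],-(uv[1]-K[1,2])/K[1,1],-1.]);v=M@v;return e,v/np.linalg.norm(v)
def onz(d,uv,z):
    e,v=ray(d,uv);return e+v*(z-e[2])/v[2]
def tri(d1,p1,d2,p2):
    e1,v1=ray(d1,p1);e2,v2=ray(d2,p2)
    s,t=np.linalg.lstsq(np.c_[v1,-v2],e2-e1,rcond=None)[0]
    a=e1+s*v1;b=e2+t*v2;return (a+b)/2,np.linalg.norm(a-b)
def proj(d,p):
    K,e,M=cam(d);c=M.T@(np.array(p)-e);return K[0,2]-K[0,0]*c[0]/c[2],K[1,2]+K[1,1]*c[1]/c[2]
E
python3 - <<'E'
from h import *
a=pickle.load(open('top.pkl','rb'))['img'][95:265,280:440]
b=pickle.load(open('side.pkl','rb'))['img'][160:330,275:445]
f=lambda i,w:cv2.resize(i,None,fx=2.4,fy=3.5,interpolation=2)
a=cv2.resize(a[:,20:130],None,fx=3.5,fy=3.5,interpolation=2);b=cv2.resize(b[:,:115+15],None,fx=3.15,fy=3.5,interpolation=2)
cv2.imwrite('pics/c0.png',np.hstack([a,b])[:, :800]);print(a.shape,b.shape)
E
```

```text
(595, 385, 3) (595, 410, 3)
```

View pics/c0.png

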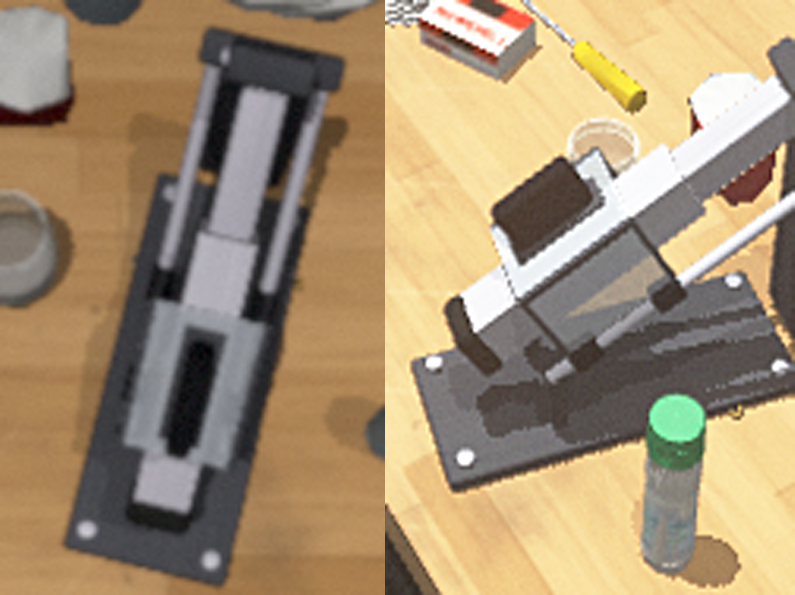

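The enlarged crop shows four white screws on the base, the black rib, and the guard with the dark foot below it. In the left half the screws are at (86,530), (210,560) and (168,190). In the right half they are at (433,362), (465,457), (733,281) and (780,367).

```bash
cat >> h.py <<'E'
E
python3 - <<'E'
from h import *
T=pickle.load(open('top.pkl','rb'));S=pickle.load(open('side.pkl','rb'))
t=lambda x,y:(300+x/3.5-.36,95+y/3.5-.36); s=lambda x,y:(275+(x-385)/3.15-.36,160+y/3.5-.36)
pr={'scrL':((86,530),(433,362)),'scrR':((210,560),(465,457)),'scrUL':((168,190),(733,281)),
'ribLoL':((165,450),(497,213)),'ribUpR':((215,340),(603,186)),'ribLoR':((193,456),(515,262)),
'footTopR':((186,531),(497,370)),'tubeUpR':((246,313),(705,210))}
P={}
for k,(a,b) in pr.items():
    P[k],e=tri(T,t(*a),S,s(*b));print(k,P[k].round(1),round(e,1))
d=P['scrUL']-P['scrL'];print('yaw',np.degrees(np.arctan2(d[1],d[0])),np.linalg.norm(d), P['scrL']-P['scrR'])
for k,uv,z in(('bl',(65,547),8),('br',(225,585),8),('ul',(160,175),8),):print(k,onz(T,t(*uv),z).round(1))
g=cv2.inRange(cv2.cvtColor(T['img'],cv2.COLOR_BGR2HSV),(60,120,50),(85,255,255));g[:190]=0;g[240:]=0;g[:,:400]=0;g[:,440:]=0
y,x=np.nonzero(g);print('cap',x.mean(),y.mean(),onz(T,(x.mean(),y.mean()),120).round(1))
print('jar',onz(T,t(5,245),86).round(1))
E
```

```text
scrL [407.9  16.8  20. ] 3.3
scrR [388.9 -64.4  19.6] 2.7
scrUL [643.3 -37.5  15.9] 2.0
ribLoL [440.  -27.6 174.8] 4.4
ribUpR [502.1 -55.7 186.9] 8.8
ribLoR [441.4 -45.4 147.8] 6.4
footTopR [413.1 -49.6  69.9] 23.6
tubeUpR [541.5 -84.6 163.8] 48.2
yaw -12.998999601113315 241.54604115406545 [19.07570039 81.25392305  0.34559943]
bl [396.   31.3   8. ]
br [372.1 -74.7   8. ]
ul [655.9 -31.9   8. ]
cap 421.57327586206895 211.31465517241378 [ 472.1 -185.7  120. ]
jar [581.1  70.4  86. ]
```

```bash
cat >> h.py <<'E'
PSI=-13.
def axes(psi=None):
    a=np.radians(PSI if psi is None else psi);c,s=np.cos(a),np.sin(a);h=np.sqrt(3)/2
    ux=np.array([h*c,h*s,.5]);ys=np.array([-s,c,0]);return ux,ys,np.cross(ux,ys)
def go(pos,psi=None):
    from bench import ctrl
    o=ctrl.observe();M=R.from_euler('xyz',o['tool_rot'],degrees=True).as_matrix()
    u,y,z=axes(psi);G=np.c_[-u,y,-z]
    print('slide',(M.T@(np.array(pos)-o['ee_pos'])/1000).round(4).tolist(),'ang',R.from_matrix(M.T@G).as_rotvec().round(4).tolist(),'t',o['clock'],'F',np.round(o['ft_force'],1),'open',round(o['opening'],1))
E
python3 -c "
from h import *
go([397,-26,310])"
```

```text
slide [-0.3675, -0.4723, -0.0597] ang [-0.0618, -0.5213, -0.2263] t 0.1 F [ 0.2 -0.1  0.2] open 85.5
```

>>> {"name": "arm_command", "arguments": {
  "series": [
    {"slide": [-0.3675, -0.4723, -0.0597], "angular": [-0.0618, -0.5213, -0.2263], "grip": -1},
    {"slide": [-0.3675, -0.4723, -0.0597], "angular": [-0.0618, -0.5213, -0.2263], "grip": -1},
    {"slide": [-0.3675, -0.4723, -0.0597], "angular": [-0.0618, -0.5213, -0.2263], "grip": -1},
    {"slide": [-0.3675, -0.4723, -0.0597], "angular": [-0.0618, -0.5213, -0.2263], "grip": -1},
    {"slide": [-0.3675, -0.4723, -0.0597], "angular": [-0.0618, -0.5213, -0.2263], "grip": -1},
    {"slide": [-0.3675, -0.4723, -0.0597], "angular": [-0.0618, -0.5213, -0.2263], "grip": -1},
    {"slide": [-0.3675, -0.4723, -0.0597], "angular": [-0.0618, -0.5213, -0.2263], "grip": -1},
    {"slide": [-0.3675, -0.4723, -0.0597], "angular": [-0.0618, -0.5213, -0.2263], "grip": -1},
    {"slide": [-0.3675, -0.4723, -0.0597], "angular": [-0.0618, -0.5213, -0.2263], "grip": -1},
    {"slide": [-0.3675, -0.4723, -0.0597], "angular": [-0.0618, -0.5213, -0.2263], "grip": -1},
    {"slide": [-0.3675, -0.4723, -0.0597], "angular": [-0.0618, -0.5213, -0.2263], "grip": -1},
    {"slide": [-0.3675, -0.4723, -0.0597], "angular": [-0.0618, -0.5213, -0.2263], "grip": -1},
    {"slide": [-0.3675, -0.4723, -0.0597], "angular": [-0.0618, -0.5213, -0.2263], "grip": -1},
    {"slide": [-0.3675, -0.4723, -0.0597], "angular": [-0.0618, -0.5213, -0.2263], "grip": -1}
  ]
}}

```text
clock: 1.85
ee_pos: [397.0, -25.2, 309.9]
tool_rot: [179.9, 30.0, 167.0]
ft_force: [-1.6, -0.6, 0.5]
opening: 85.6
finger_force: 0.0
```

```bash
python3 - <<'E'
from h import *
from bench import ctrl, viewer
go([397,-26,310])
d=viewer.snapshot('wrist');pickle.dump(d,open('w1.pkl','wb'));cv2.imwrite('pics/w1.png',d['img']);print(d['intrinsics'],d['eye'],d['rotation'])
E
```

```text
slide [-0.0003, -0.0008, -0.0] ang [0.0013, -0.0, 0.0003] t 1.85 F [-1.6 -0.6  0.5] open 85.6
[[348.71874708   0.         313.42005549]
 [  0.         348.71874708 196.0380915 ]
 [  0.           0.           1.        ]] [278.23924828   1.79153735 382.22098836] [-4.58475006e+01 -2.86973525e-02  7.70054220e+01]
```

View pics/w1.png

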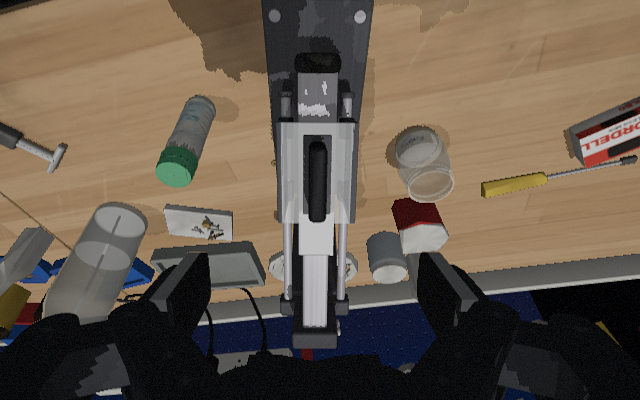

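The wrist view shows the base screws at (275,17) and (360,17), the foot end at (318,58), the guard from (280,122) to (355,222), and the rib from (317,140) to (317,222). I'll enlarge this area.

```bash
python3 - <<'E'
from h import *
d=pickle.load(open('w1.pkl','rb'))
i=cv2.resize(d['img'][40:235,265:370],None,fx=5,fy=3,interpolation=2);i=np.clip(i.astype(float)*1.6,0,255).astype(np.uint8);cv2.imwrite('pics/c1.png',i);print(i.shape)
E
```

```text
(585, 525, 3)
```

View pics/c1.png

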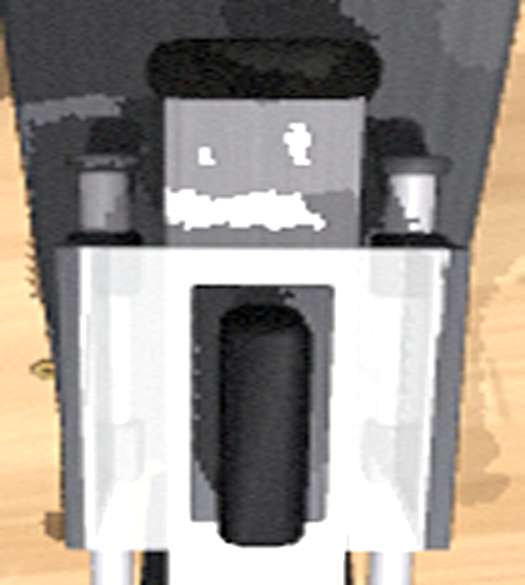

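The crop shows the rib top centred at column 318 at the lower end and 317.4 at the upper end, with its upper end at row 221.7 and its lower end near row 147. The foot's lower edge is at row 53 and the tube starts at row 72.7, centred at column 317.8.

```bash
cat >> h.py <<'E'
def solve(d,uv,off,H,psi=None):
    """ray = a*hx + l*ys + [0,0,125] + off*ux + H*zs -> a,l"""
    u,y,z=axes(psi);hx=np.cross(y,[0,0,1.]);e,v=ray(d,uv)
    t,a,l=np.linalg.solve(np.c_[-v,hx,y],e-(np.array([0,0,125.])+off*u+H*z));return a,l
E
python3 - <<'E'
from h import *
d=pickle.load(open('w1.pkl','rb'));T=pickle.load(open('top.pkl','rb'))
for p in(-12.5,-13,-13.5):
  u,y,z=axes(p);hx=np.cross(y,[0,0,1.])
  print(p,'plate mid',hx@[398.4,-23.8,0],y@[398.4,-23.8,0])
  print(' foot',solve(d,(318,53),-101,20,p),'top cam',solve(T,(300+160/3.5,95+525/3.5),-101,-15,p))
  for H in(70,75):print(H,'rib lo/up',solve(d,(318,147),-30,H,p),solve(d,(317.4,221.7),30,H,p))
  print(' guard lo roof edge',solve(d,(318,121.7),-45,37,p), 'topcam rib lo,up',solve(T,(300+177/3.5,95+455/3.5),-30,75,p),solve(T,(300+203/3.5,95+340/3.5),30,75,p))
E
```

```text
-12.5 plate mid 394.1075920483083 62.993697223485775
 foot (np.float64(495.2960322227379), np.float64(64.8732514184988)) top cam (np.float64(482.5387580209267), np.float64(58.448978629961))
70 rib lo/up (np.float64(496.64989863176714), np.float64(64.1428311811212)) (np.float64(497.1513914805114), np.float64(63.409519838263215))
75 rib lo/up (np.float64(495.7853808765915), np.float64(64.09838858588058)) (np.float64(494.48010892602247), np.float64(63.37522075301238))
 guard lo roof edge (np.float64(494.6476952842203), np.float64(64.49214767206485)) topcam rib lo,up (np.float64(495.04191987671663), np.float64(60.744273309949904)) (np.float64(503.02337478843015), np.float64(61.26232301168267))
-13 plate mid 393.54286890382167 66.4304925087072
 foot (np.float64(494.71476544042883), np.float64(68.34243675198881)) top cam (np.float64(482.01337229469226), np.float64(61.959796145110694))
70 rib lo/up (np.float64(496.07356499274516), np.float64(67.94227100402675)) (np.float64(496.5794594780196), np.float64(67.66680796428153))
75 rib lo/up (np.float64(495.2095631779812), np.float64(67.868469517
[... 294 characters left out ...]
7))
-13.5 plate mid 392.94817594620486 69.862228854728
 foot (np.float64(494.1032468220147), np.float64(71.80641754432166)) top cam (np.float64(481.45736929986214), np.float64(65.46589518189681))
70 rib lo/up (np.float64(495.46409735225365), np.float64(71.73653675994613)) (np.float64(495.9703978769875), np.float64(71.9189430008907))
75 rib lo/up (np.float64(494.6008676596638), np.float64(71.63338200219926)) (np.float64(493.30050153545545), np.float64(71.79439781461372))
 guard lo roof edge (np.float64(493.4555680046349), np.float64(72.11210807794205)) topcam rib lo,up (np.float64(493.9160572755332), np.float64(68.26680239073102)) (np.float64(501.8793413672342), np.float64(69.83092242597658))
```

Two views agree: yaw is about -13°, the leg axis at the button is at (497, -46, 125), and the guard is nearly shut. The tool is already above the rib, so I'll descend and grip it.

>>> {"name": "arm_command", "arguments": {
  "force": 30,
  "series": [
    {"slide": [0.004, 0.003, 0.05], "grip": -1},
    {"slide": [0.004, 0.003, 0.1], "grip": -1},
    {"slide": [0.004, 0.003, 0.13], "grip": -1},
    {"slide": [0.004, 0.003, 0.149], "grip": -1},
    {"slide": [0.004, 0.003, 0.149], "grip": -0.5},
    {"slide": [0.004, 0.003, 0.149], "grip": 0.2},
    {"slide": [0.004, 0.003, 0.149], "grip": 1},
    {"slide": [0.004, 0.003, 0.149], "grip": 1},
    {"slide": [0.004, 0.003, 0.149], "grip": 1},
    {"slide": [0.004, 0.003, 0.149], "grip": 1},
    {"slide": [0.004, 0.003, 0.149], "grip": 1}
  ]
}}

```text
invalid input
```

```bash
python3 -c "
from h import *
from bench import ctrl
o=ctrl.observe();print(o['ee_pos'],o['opening'],o['finger_force'],o['ft_force'])
u,y,z=axes();J=np.array([497.2,-45.7,125]);q=o['ee_pos']-J;print(q@u,q@y,q@z)"
```

```text
[397.01132707 -25.00668832 309.8635838 ] 85.26413615300973 0.0 [ 0.17518982  0.01693183 -0.0773856 ]
3.858328378224769 -2.3746041629767074 211.23447281733442
```

>>> {"name": "arm_command", "arguments": {
  "force": 30,
  "series": [
    {"slide": [0.004, 0.003, 0.05], "angular": [0, 0, 0], "grip": -1},
    {"slide": [0.004, 0.003, 0.1], "angular": [0, 0, 0], "grip": -1},
    {"slide": [0.004, 0.003, 0.13], "angular": [0, 0, 0], "grip": -1},
    {"slide": [0.004, 0.003, 0.149], "angular": [0, 0, 0], "grip": -1},
    {"slide": [0.004, 0.003, 0.149], "angular": [0, 0, 0], "grip": -0.5},
    {"slide": [0.004, 0.003, 0.149], "angular": [0, 0, 0], "grip": 0.2},
    {"slide": [0.004, 0.003, 0.149], "angular": [0, 0, 0], "grip": 1},
    {"slide": [0.004, 0.003, 0.149], "angular": [0, 0, 0], "grip": 1},
    {"slide": [0.004, 0.003, 0.149], "angular": [0, 0, 0], "grip": 1},
    {"slide": [0.004, 0.003, 0.149], "angular": [0, 0, 0], "grip": 1},
    {"slide": [0.004, 0.003, 0.149], "angular": [0, 0, 0], "grip": 1}
  ]
}}

```text
clock: 3.28
ee_pos: [467.2, -38.4, 179.7]
tool_rot: [179.9, 30.1, 166.9]
ft_force: [-8.8, 5.2, 13.2]
opening: 13.2
finger_force: 33.0
```

```bash
cat >> h.py <<'E'
def rel():
    from bench import ctrl
    o=ctrl.observe();u,y,z=axes();q=o['ee_pos']-np.array([497.2,-45.7,125]);f=np.array(o['ft_force'])
    print('t',o['clock'],'rel',np.round([q@u,q@y,q@z],1),'F',np.round([f@u,f@y,f@z],1),'open',round(o['opening'],1),'ff',o['finger_force'])
E
python3 -c "
from h import *
rel()"
```

```text
t 3.275 rel [ 0.7  0.4 62.8] F [-1.9  3.1 16.3] open 13.2 ff 33.02057504653931
```

>>> {"name": "arm_command", "arguments": {
  "series": [
    {"slide": [0, 0, -0.003], "angular": [0, 0, 0], "grip": 1},
    {"slide": [-0.015, 0, -0.003], "angular": [0, 0, 0], "grip": 1},
    {"slide": [-0.03, 0, -0.003], "angular": [0, 0, 0], "grip": 1},
    {"slide": [-0.045, 0, -0.003], "angular": [0, 0, 0], "grip": 1},
    {"slide": [-0.06, 0, -0.003], "angular": [0, 0, 0], "grip": 1},
    {"slide": [-0.075, 0, -0.003], "angular": [0, 0, 0], "grip": 1},
    {"slide": [-0.09, 0, -0.003], "angular": [0, 0, 0], "grip": 1},
    {"slide": [-0.1, 0, -0.003], "angular": [0, 0, 0], "grip": 1},
    {"slide": [-0.105, 0, -0.003], "angular": [0, 0, 0], "grip": 1},
    {"slide": [-0.105, 0, -0.003], "angular": [0, 0, 0], "grip": 1}
  ]
}}

```text
clock: 4.53
ee_pos: [554.4, -59.4, 234.3]
tool_rot: [179.9, 30.1, 166.9]
ft_force: [4.4, -5.5, -6.2]
opening: 14.0
finger_force: 33.5
```

```bash
python3 -c "
from h import *
rel()"
```

```text
t 4.525 rel [105.6  -0.5  65.3] F [ 1.7 -4.4 -8.2] open 14.0 ff 33.48714351654053
```

>>> {"name": "arm_command", "arguments": {
  "series": [
    {"slide": [0, 0, 0], "angular": [0, 0, 0], "grip": -1},
    {"slide": [0, 0, 0], "angular": [0, 0, 0], "grip": -1},
    {"slide": [0, 0, 0], "angular": [0, 0, 0], "grip": -1},
    {"slide": [0, 0, -0.04], "angular": [0, 0, 0], "grip": -1},
    {"slide": [0.05, 0, -0.08], "angular": [0, 0, 0], "grip": -1},
    {"slide": [0.1, 0, -0.11], "angular": [0, 0, 0], "grip": -1},
    {"slide": [0.106, 0, -0.11], "angular": [0, 0, 0], "grip": -1},
    {"slide": [0.106, 0, -0.11], "angular": [0, 0, 0], "grip": -1},
    {"slide": [0.106, 0, -0.11], "angular": [0, 0, 0], "grip": -1}
  ]
}}

```text
clock: 5.65
ee_pos: [412.0, -26.1, 276.4]
tool_rot: [180.0, 30.0, 167.0]
ft_force: [0.2, -1.0, 0.5]
opening: 85.1
finger_force: 0.0
```

```bash
python3 - <<'E'
from h import *
from bench import ctrl, viewer
rel()
d=viewer.snapshot('wrist');pickle.dump(d,open('w2.pkl','wb'))
J=np.array([497.2,-45.7,125]);u,y,z=axes();print(proj(d,J+23*y),proj(d,J-101*u+20*z))
i=cv2.resize(d['img'][20:270,240:400],None,fx=4,fy=2.4,interpolation=2);i=np.clip(i.astype(float)*1.5,0,255).astype(np.uint8);cv2.imwrite('pics/c2.png',i)
E
```

```text
t 5.65 rel [-1.000e-01 -1.000e-01  1.748e+02] F [ 0.6 -0.9  0.2] open 85.1 ff 0.0
(np.float64(340.25199071410793), np.float64(179.18289042347155)) (np.float64(313.97705137876227), np.float64(52.76643958483649))
```

View pics/c2.png

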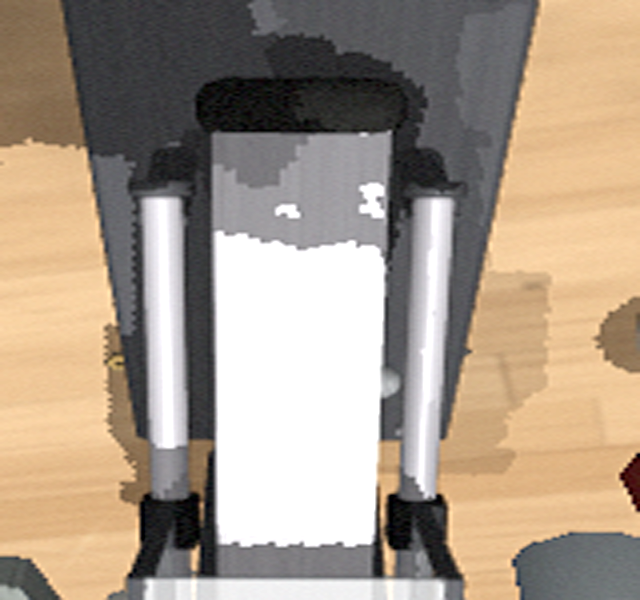

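The crop shows the bared button at pixel (339.7,179.2). My prediction was (340.3,179.2), so the fit is good. The guard is open with its lower edge at the bottom. I'll descend and pinch at the button.

>>> {"name": "arm_command", "arguments": {
  "force": 50,
  "series": [
    {"slide": [0, 0, 0.05], "angular": [0, 0, 0], "grip": -1},
    {"slide": [0, 0, 0.1], "angular": [0, 0, 0], "grip": -1},
    {"slide": [0, 0, 0.13], "angular": [0, 0, 0], "grip": -1},
    {"slide": [0, 0, 0.155], "angular": [0, 0, 0], "grip": -1},
    {"slide": [0, 0, 0.173], "angular": [0, 0, 0], "grip": -1},
    {"slide": [0, 0, 0.173], "angular": [0, 0, 0], "grip": -1},
    {"slide": [0, 0, 0.173], "angular": [0, 0, 0], "grip": -0.4},
    {"slide": [0, 0, 0.173], "angular": [0, 0, 0], "grip": 0},
    {"slide": [0, 0, 0.173], "angular": [0, 0, 0], "grip": 0.5},
    {"slide": [0, 0, 0.173], "angular": [0, 0, 0], "grip": 1},
    {"slide": [0, 0, 0.173], "angular": [0, 0, 0], "grip": 1},
    {"slide": [0, 0, 0.173], "angular": [0, 0, 0], "grip": 1}
  ]
}}

```text
clock: 7.2
ee_pos: [495.4, -45.1, 127.1]
tool_rot: [179.9, 30.0, 167.0]
ft_force: [-6.1, 2.2, 7.5]
opening: 33.7
finger_force: 49.3
```

```bash
python3 -c "
from h import *
rel()"
```

```text
t 7.2 rel [-0.6  0.2  2.8] F [-1.8  0.8  9.8] open 33.7 ff 49.297565479937475
```

>>> {"name": "arm_command", "arguments": {
  "series": [
    {"slide": [0.002, 0, 0], "angular": [0, 0, 0], "grip": 1},
    {"slide": [0.005, 0, 0], "angular": [0, 0, 0], "grip": 1},
    {"slide": [0.008, 0, 0], "angular": [0, 0, 0], "grip": 1},
    {"slide": [0.011, 0, 0], "angular": [0, 0, 0], "grip": 1},
    {"slide": [0.014, 0, 0], "angular": [0, 0, 0], "grip": 1},
    {"slide": [0.017, 0, 0], "angular": [0, 0, 0], "grip": 1},
    {"slide": [0.02, 0, 0], "angular": [0, 0, 0], "grip": 1},
    {"slide": [0.023, 0, 0], "angular": [0, 0, 0], "grip": 1},
    {"slide": [0.026, 0, 0], "angular": [0, 0, 0], "grip": 1},
    {"slide": [0.029, 0, 0], "angular": [0, 0, 0], "grip": 1},
    {"slide": [0.031, 0, 0], "angular": [0, 0, 0], "grip": 1},
    {"slide": [0.033, 0, 0], "angular": [0, 0, 0], "grip": 1},
    {"slide": [0.0345, 0, 0], "angular": [0, 0, 0], "grip": 1},
    {"slide": [0.0345, 0, 0], "angular": [0, 0, 0], "grip": 1}
  ]
}}

```text
clock: 8.95
ee_pos: [466.6, -38.2, 110.0]
tool_rot: [179.9, 30.1, 167.0]
ft_force: [-4.8, 4.0, 10.0]
opening: 33.6
finger_force: 51.1
```

```bash
python3 - <<'E'
from h import *
from bench import viewer
rel()
d=viewer.snapshot('wrist');J=np.array([497.2,-45.7,125]);u,y,z=axes();print(proj(d,J+23*y),proj(d,J-136*u+20*z))
i=cv2.resize(d['img'],None,fx=1.25,fy=1.25);i=np.clip(i.astype(float)*1.5,0,255).astype(np.uint8);cv2.imwrite('pics/c3.png',i)
E
```

```text
t 8.95 rel [-34.8   0.5   2.8] F [ 0.2  2.9 11.5] open 33.6 ff 51.05235019980532
(np.float64(366.6198155786028), np.float64(348.6182613965934)) (np.float64(312.7769772465662), np.float64(-26.571282669063862))
```

View pics/c3.png

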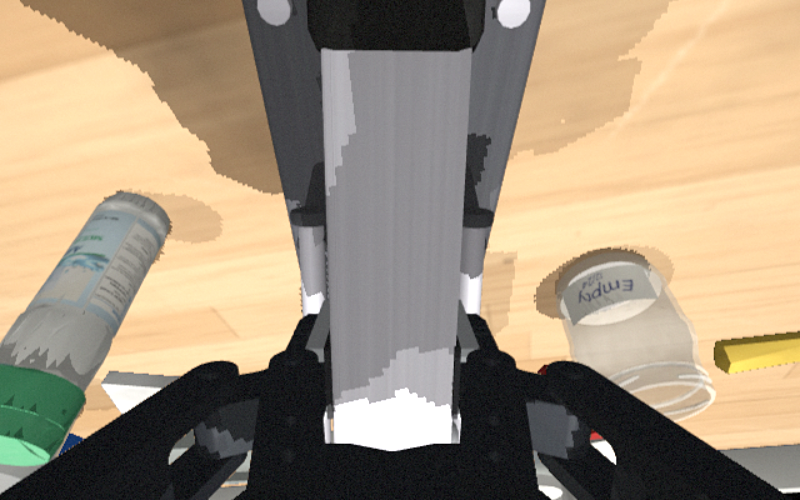

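The leg has moved with the fingers and the bottle and jar stand untouched, but the fingers hide the button. I'll nudge the tube to feel for the lock.

>>> {"name": "arm_command", "arguments": {
  "series": [
    {"slide": [0.001, 0, 0], "angular": [0, 0, 0], "grip": 1},
    {"slide": [0.002, 0, 0], "angular": [0, 0, 0], "grip": 1},
    {"slide": [0.002, 0, 0], "angular": [0, 0, 0], "grip": 1}
  ]
}}

```text
clock: 9.38
ee_pos: [465.0, -37.7, 109.0]
tool_rot: [179.9, 30.1, 167.0]
ft_force: [-3.9, 3.3, 10.6]
opening: 33.4
finger_force: 51.0
```

```bash
python3 -c "
from h import *
rel()"
```

```text
t 9.375 rel [-36.7   0.5   2.8] F [ 1.4  2.3 11.4] open 33.4 ff 51.01362898101024
```

No clear stop yet, so I'll release, back off and look.

>>> {"name": "arm_command", "arguments": {
  "series": [
    {"slide": [0, 0, 0], "angular": [0, 0, 0], "grip": -1},
    {"slide": [0, 0, 0], "angular": [0, 0, 0], "grip": -1},
    {"slide": [0, 0, 0], "angular": [0, 0, 0], "grip": -1},
    {"slide": [0, 0, -0.05], "angular": [0, 0, 0], "grip": -1},
    {"slide": [0, 0, -0.1], "angular": [0, 0, 0], "grip": -1},
    {"slide": [-0.02, 0, -0.15], "angular": [0, 0, 0], "grip": -1},
    {"slide": [-0.0365, 0, -0.172], "angular": [0, 0, 0], "grip": -1},
    {"slide": [-0.0365, 0, -0.172], "angular": [0, 0, 0], "grip": -1},
    {"slide": [-0.0365, 0, -0.172], "angular": [0, 0, 0], "grip": -1}
  ]
}}

```text
clock: 10.5
ee_pos: [410.6, -25.8, 275.5]
tool_rot: [179.8, 29.8, 166.9]
ft_force: [1.7, -0.5, 0.7]
opening: 85.5
finger_force: 0.0
```

```bash
python3 - <<'E'
from h import *
from bench import viewer
rel()
d=viewer.snapshot('wrist');pickle.dump(d,open('w3.pkl','wb'));J=np.array([497.2,-45.7,125]);u,y,z=axes();print(proj(d,J+23*y),[proj(d,J-k*u+20*z) for k in(101,135,136,137)])
i=cv2.resize(d['img'][0:250,240:400],None,fx=4,fy=2.4,interpolation=2);i=np.clip(i.astype(float)*1.5,0,255).astype(np.uint8);cv2.imwrite('pics/c4.png',i)
E
```

```text
t 10.5 rel [-1.600e+00 -1.000e-01  1.748e+02] F [ 1.9 -0.1 -0.3] open 85.5 ff 0.0
(np.float64(339.69948383466414), np.float64(181.48696755162848)) [(np.float64(313.43324821603164), np.float64(55.73183470197955)), (np.float64(313.3743443546303), np.float64(5.069227148857635)), (np.float64(313.3725464821796), np.float64(3.5228954783491133)), (np.float64(313.370744726957), np.float64(1.9732242755551113))]
```

View pics/c4.png

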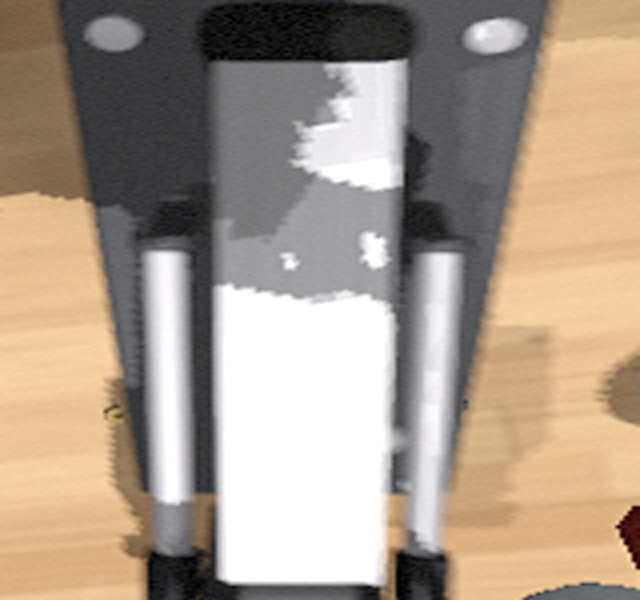

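The button is visible again at about pixel (341,183), and the foot edge is at row ~1.5, about 136 mm below the button. That matches one hole. The image is slightly blurred, so I'll check the tip numerically in a settled frame.

```bash
python3 - <<'E'
from h import *
from bench import viewer
d=viewer.snapshot('wrist');rel();J=np.array([497.2,-45.7,125]);u,y,z=axes();o=pickle.load(open('w2.pkl','rb'))
for k in(o,d):
    c=proj(k,J+23*y);print(c,[proj(k,J-n*u+20*z)[1] for n in(101,136)]);r=int(round(c[1]))
    g=cv2.cvtColor(k['img'],cv2.COLOR_BGR2GRAY)
    print(g[r-5:r+6,328:346]);print('foot col',g[:60:1,316][:30])
a,b=[cv2.resize(k['img'][r-30:r+30,300:360],(400,400),interpolation=2) for k,r in((o,179),(d,int(round(proj(d,J+23*y)[1]))))]
cv2.imwrite('pics/c5.png',np.hstack([a,b]))
E
```

```text
t 10.6 rel [  2.2   1.7 178.8] F [ 0.2 -0.6 -1.5] open 85.4 ff 0.0
(np.float64(340.25199071410793), np.float64(179.18289042347155)) [np.float64(52.76643958483649), np.float64(0.2356763681065388)]
[[186 186 188 188 187 189 192 110  77  74  63  56  63  76 108 119 134 147]
 [185 187 188 187 188 189 191 117  88  87  75  62  60  77 105 121 131 151]
 [187 188 188 187 187 188 190 124  98  95  89  78  55  78 107 118 133 150]
 [187 186 188 188 188 190 190 128 107 103 102  92  57  82 107 123 133 150]
 [184 186 188 187 187 188 190 132 114 115 112  99  61  84 104 123 136 151]
 [186 188 189 188 187 188 189 137 119 128 117 104  61  82 109 121 136 152]
 [187 188 187 188 187 189 190 142 121 131 123 108  56  86 109 123 135 154]
 [186 188 188 187 187 189 189 144 123 127 125 102  51  85 108 122 136 152]
 [186 188 186 188 188 189 189 143 121 120 126  80  51  89 110 124 136 156]
 [186 188 187 188 187 188 189 131 123 117 105  60  56  89 110 125 138 155]
 [187 189 189 189 187 190 190 119 122  96  65  55  57  90 109 126 138 155]]
foot col [60 59 60 59 60 59 58 60 62 59 58 57 58 58 56 61 57 56 57 60 55 60 60
[... 411 characters left out ...]
5 119 133 148 191 173 156 144 124  55  60]
 [115 109 115 108  93  60  68 103 119 134 150 192 172 156 146 120  54  56]
 [121 119 121 116 101  58  71 105 119 135 151 191 172 155 145 118  52  56]
 [128 121 129 122 104  54  70 105 120 134 149 188 172 153 144 117  55  57]
 [131 123 130 120  99  56  77 108 119 135 151 185 170 154 141 110  55  60]
 [126 125 124 123  79  58  75 108 122 134 151 184 171 155 142 113  53  59]
 [127 124 119 107  59  59  74 109 122 135 153 183 170 154 144 112  52  56]
 [120 120 103  70  59  59  78 106 125 135 152 180 169 152 141 109  54  58]]
foot col [ 21  10  26  26  28  31  26  27  26  28  31  33  30  30  29  23  29  31
  24  17  57 120 152 155 155 156 156 156 158 159]
```

View pics/c5.png

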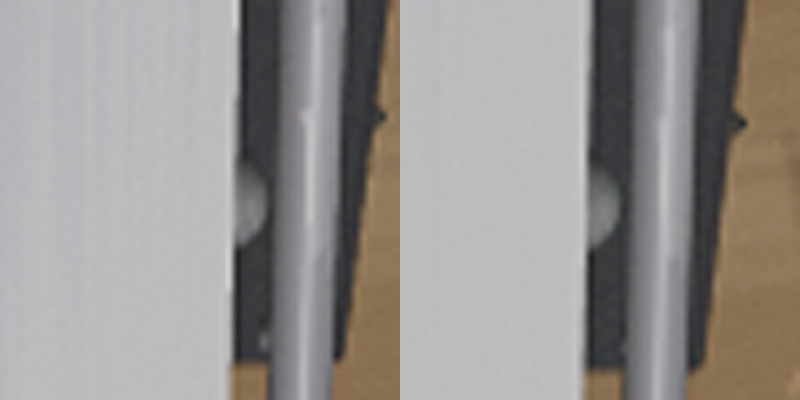

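Both crops show the same protrusion, before on the left and now on the right, so the button is fully out. Next I'll go to the guard rib.

>>> {"name": "arm_command", "arguments": {
  "series": [
    {"slide": [-0.035, 0, 0], "angular": [0, 0, 0], "grip": -1},
    {"slide": [-0.07, 0, 0], "angular": [0, 0, 0], "grip": -1},
    {"slide": [-0.105, 0, 0], "angular": [0, 0, 0], "grip": -1},
    {"slide": [-0.105, 0, 0.03], "angular": [0, 0, 0], "grip": -1},
    {"slide": [-0.105, 0, 0.06], "angular": [0, 0, 0], "grip": -1},
    {"slide": [-0.105, 0, 0.06], "angular": [0, 0, 0], "grip": -1},
    {"slide": [-0.105, 0, 0.06], "angular": [0, 0, 0], "grip": -1},
    {"slide": [-0.105, 0, 0.06], "angular": [0, 0, 0], "grip": -1},
    {"slide": [-0.105, 0, 0.06], "angular": [0, 0, 0], "grip": -1}
  ]
}}

```text
clock: 11.72
ee_pos: [529.4, -53.2, 276.9]
tool_rot: [179.9, 30.1, 167.0]
ft_force: [-0.1, -0.2, -0.6]
opening: 85.6
finger_force: 0.0
```

```bash
python3 -c "
from h import *
rel()"
```

```text
t 11.725 rel [ 1.046e+02 -1.000e-01  1.150e+02] F [-0.4 -0.3 -0.5] open 85.6 ff 0.0
```

>>> {"name": "arm_command", "arguments": {
  "force": 30,
  "series": [
    {"slide": [0, 0, 0.025], "angular": [0, 0, 0], "grip": -1},
    {"slide": [0, 0, 0.042], "angular": [0, 0, 0], "grip": -1},
    {"slide": [0, 0, 0.05], "angular": [0, 0, 0], "grip": -1},
    {"slide": [0, 0, 0.05], "angular": [0, 0, 0], "grip": 0},
    {"slide": [0, 0, 0.05], "angular": [0, 0, 0], "grip": 1},
    {"slide": [0, 0, 0.05], "angular": [0, 0, 0], "grip": 1},
    {"slide": [0, 0, 0.05], "angular": [0, 0, 0], "grip": 1},
    {"slide": [0, 0, 0.05], "angular": [0, 0, 0], "grip": 1},
    {"slide": [0.015, 0, 0.05], "angular": [0, 0, 0], "grip": 1},
    {"slide": [0.03, 0, 0.05], "angular": [0, 0, 0], "grip": 1},
    {"slide": [0.045, 0, 0.05], "angular": [0, 0, 0], "grip": 1},
    {"slide": [0.06, 0, 0.05], "angular": [0, 0, 0], "grip": 1},
    {"slide": [0.075, 0, 0.05], "angular": [0, 0, 0], "grip": 1},
    {"slide": [0.088, 0, 0.05], "angular": [0, 0, 0], "grip": 1},
    {"slide": [0.096, 0, 0.05], "angular": [0, 0, 0], "grip": 1},
    {"slide": [0.1, 0, 0.05], "angular": [0, 0, 0], "grip": 1},
    {"slide": [0.102, 0, 0.05], "angular": [0, 0, 0], "grip": 1},
    {"slide": [0.102, 0, 0.05], "angular": [0, 0, 0], "grip": 1}
  ]
}}

```text
clock: 13.98
ee_pos: [467.7, -38.5, 182.1]
tool_rot: [179.9, 30.1, 167.0]
ft_force: [-4.2, 3.9, 9.1]
opening: 13.5
finger_force: 32.7
```

```bash
python3 -c "
from h import *
rel()"
```

```text
t 13.975 rel [ 2.3  0.4 64.6] F [ 0.2  2.9 10.4] open 13.5 ff 32.664817571640015
```

>>> {"name": "arm_command", "arguments": {
  "series": [
    {"slide": [0.001, 0, 0], "angular": [0, 0, 0], "grip": 1},
    {"slide": [0.002, 0, 0], "angular": [0, 0, 0], "grip": 1},
    {"slide": [0.003, 0, 0], "angular": [0, 0, 0], "grip": 1},
    {"slide": [0.004, 0, 0], "angular": [0, 0, 0], "grip": 1},
    {"slide": [0.004, 0, 0], "angular": [0, 0, 0], "grip": 1}
  ]
}}

```text
clock: 14.6
ee_pos: [464.6, -37.7, 180.2]
tool_rot: [179.9, 30.1, 167.0]
ft_force: [-3.3, 3.3, 8.3]
opening: 13.8
finger_force: 32.4
```

```bash
python3 -c "
from h import *
rel()"
```

```text
t 14.6 rel [-1.5  0.4 64.6] F [0.7 2.5 9.2] open 13.8 ff 32.40757763385773
```

>>> {"name": "arm_command", "arguments": {
  "series": [
    {"slide": [0.001, 0, 0], "angular": [0, 0, 0], "grip": 1},
    {"slide": [0.002, 0, 0], "angular": [0, 0, 0], "grip": 1},
    {"slide": [0.003, 0, 0], "angular": [0, 0, 0], "grip": 1},
    {"slide": [0.003, 0, 0], "angular": [0, 0, 0], "grip": 1}
  ]
}}

```text
clock: 15.1
ee_pos: [464.3, -37.6, 180.2]
tool_rot: [179.8, 30.3, 166.9]
ft_force: [22.8, -5.0, -2.2]
opening: 13.7
finger_force: 29.7
```

```bash
python3 -c "
from h import *
rel()"
```

```text
t 15.1 rel [-1.8  0.5 64.7] F [ 19.2   0.3 -13.6] open 13.7 ff 29.673767387866974
```

The guard is at its stop (19 N against a 3 N slide). I'll release and retreat.

>>> {"name": "arm_command", "arguments": {
  "series": [
    {"slide": [0, 0, 0], "angular": [0, 0, 0], "grip": -1},
    {"slide": [0, 0, 0], "angular": [0, 0, 0], "grip": -1},
    {"slide": [0, 0, 0], "angular": [0, 0, 0], "grip": -1},
    {"slide": [0, 0, 0], "angular": [0, 0, 0], "grip": -1},
    {"slide": [0, 0, -0.04], "angular": [0, 0, 0], "grip": -1},
    {"slide": [0, 0, -0.08], "angular": [0, 0, 0], "grip": -1},
    {"slide": [0, 0, -0.11], "angular": [0, 0, 0], "grip": -1},
    {"slide": [0, 0, -0.11], "angular": [0, 0, 0], "grip": -1},
    {"slide": [0, 0, -0.11], "angular": [0, 0, 0], "grip": -1},
    {"slide": [0, 0, -0.11], "angular": [0, 0, 0], "grip": -1}
  ]
}}

```text
clock: 16.35
ee_pos: [408.1, -25.4, 272.5]
tool_rot: [180.0, 29.9, 167.0]
ft_force: [-0.5, 0.3, -0.2]
opening: 85.5
finger_force: 0.0
```

```bash
python3 - <<'E'
from h import *
from bench import viewer
rel()
d=viewer.snapshot('wrist')
J=np.array([497.2,-45.7,125]);u,y,z=axes();print(proj(d,J-45*u+37*z),proj(d,J-136*u+20*z),proj(d,J+23*y))
cv2.imwrite('pics/w5.png',cv2.resize(np.clip(d['img'].astype(float)*1.5,0,255).astype(np.uint8),None,fx=1.25,fy=1.25))
E
```

```text
t 16.35 rel [ -5.4  -0.2 173.4] F [-0.5  0.2  0.1] open 85.5 ff 0.0
(np.float64(314.2470211824892), np.float64(138.89611994325097)) (np.float64(314.1768089233985), np.float64(8.331209805943246)) (np.float64(340.37363211710226), np.float64(185.69083687985366))
```

View pics/w5.png

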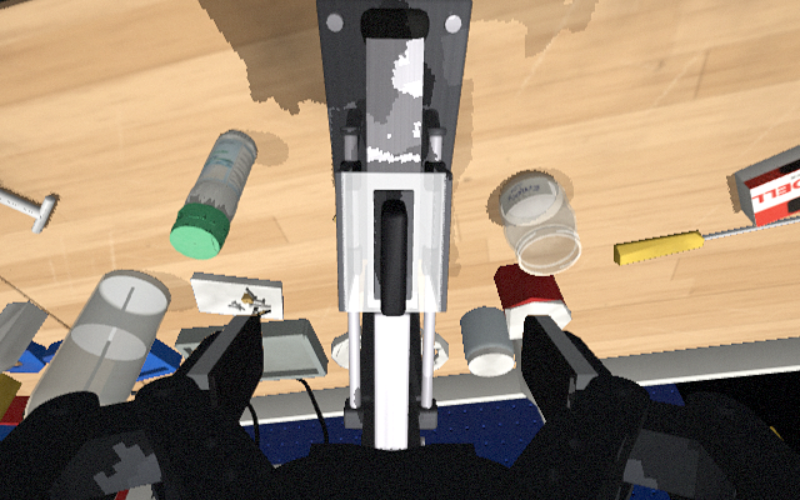

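The guard's lower edge is at row ~138; a shut guard would put it at 138.9. The foot is at row ~7 (8.3 predicted), and the bottle and jar are upright. Handing in.

```bash
python3 -c "
from bench import ctrl
print(ctrl.hand_in())"
```

```text
the job is handed in; nothing more can be done
None
```

The job is handed in, at about 16 s of the 53 s allowed: the leg is one hole longer with the button fully out, the guard is shut against its stop and released, and the bottle and jar are still standing; the hand-in returned no verdict.

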